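Shut and clip the pastry-cutter box

ROBOT

A 7-joint arm with a two-finger parallel gripper is mounted at the origin on the work surface. World frame = base frame: x ahead of the robot, y to its left, z up, the work surface at z = 0. Lengths are in m, angles in rad, forces in N, time in s.
With the tool pointing down it reaches from about 0.35 to 0.9 m from the base axis. Payload 7.2 kg.
Tool frame: the origin (TCP) lies midway between the tips of the shut fingers; the grasp point (between the pads) lies bot.hold_point_z behind it (bot.hold_point_z is the distance from the TCP to the grasp point, in m); z points along the fingers, y is the direction in which the jaws open and shut (so a half turn about z gives the same grasp; the last joint's range is limited). The gripper opens to 85 mm and grips with 20 to 120 N. Pads are 22 mm wide; open, the fingers measure 114 mm over their backs; the gripper's body (76 mm by 85 mm) begins 54 mm behind the grasp point. The pads swing forward as they close: fully open they stand 13 mm farther back than shut.
Start: joints at [-1.28, 0.411, -0.013, 1.596, 0.006, 1.134, -0.082], TCP at [0.219, 0.585, 0.231] pointing down, gripper open.
Joint ranges: [-2.95, 2.95], [-0.29, 1.99], [-1.47, 1.44], [0.14, 2.54], [-1.03, 4.17], [0.13, 1.85], [-2.86, 2.86]. Speed limits (rad/s): [2.39, 2.39, 3.01, 3.01, 3.14, 3.14, 3.14].

INTERFACE

Orientations are given as a 3x3 rotation matrix whose columns are the frame's x, y, z axes.
In Python, from plant import readout, imaging, job, bot gives the robot as it stands.
- The arm moves only by the tool servo_tool, never from a script. Its argument "deltas" is a list that holds one entry, the list of rows, each a list of 5 numbers: the finger opening in mm, from 0 to 85.4, then the shift along the tool's x, y, z in mm, then the turn about the tool's z in rad. In form: [[[grip, dx, dy, dz, spin], ...]]. A call has 1 to 20 rows; each row is the pose to reach, as a shift and turn from the pose commanded when the call began, along the tool's axes at that moment; what a row does not reach only later rows make up. A row lasts 1/12 s, in which the tool goes at most 41.7 mm and 7.16 degrees, less where a joint would pass 70% of its speed; a pose out of reach is approached as far as the arm can. A call with a gripper value outside its range is refused whole. The fingers move at their own pace and stop on an object; the grip force is fixed at half the most. Time passes only in rows, so rows that repeat a pose let the fingers close. It gives the time, the measured TCP pose, the force and the opening at its end, in the units of the state.
- readout.state(): the state, without advancing time (a new reading comes with each control period).
- imaging.snapshot(name): name is "scene" or "top" or "wrist"; returns a dict with "pixels" (400x640x3 uint8, red, green, blue), "z_map" (400x640 float32, m along the optical axis (not along the pixel's ray), 0 where there is no reading), "K" (3x3 intrinsics, pixels), "world_from_camera" (4x4, takes a point from camera to world coordinates); the wrist camera has in their place "mount" (4x4, takes a point from camera to tool coordinates, whose origin is the TCP and whose axes are the flange's). Camera axes: x right, y up, looking along -z (the intrinsics and any distortion apply to the point x, -y, -z); pixel columns grow to the right and rows downward; lengths in m; the calibration is good to about 2 mm. A picture is of the moment at which its call begins: read the wrist's pose just before it.
- job.sign_off(): hands the job in, once; it reports no verdict.
Trained networks look in a picture, given as the dict that the camera call returned (one of the last four; its "shot" number tells which), for a name from the list of things; names that differ only in an ending like _2 or _b are one class to them, and where a whole thing is asked for, a point or a joint stands for the part that bears it (a point fixed in the world has none). Each returns a list of dicts, best first, with "conf" (0 to 1); they miss things now and then, are a little off and sometimes report something else, mostly with a low value. They report only what shows in the picture. A call takes as long as a camera call.
- imaging.search_frame(picture, name): "at" ([column, row] in pixels, amid what is visible of it).
- imaging.cut_out(picture, name): "pixels" (400x640 bool, what is visible of it) and "at" ([column, row] in pixels, amid what is visible of it).
- imaging.tip_of(picture, name): "at" ([column, row] in pixels: a listed point, or the origin of a listed thing).
The state is a dict: "time": time; "qpos": joint angles; "joint_vel": joint speeds; "tau": joint torques, N m; "ee_pos": TCP position; "eef_rot": TCP orientation; "contact_force": force on the tool from outside, world axes, zero at the start; "ft_torque": the same for the moment, N m; "gripper_width": finger opening in m.
Only numpy, scipy, OpenCV 4.12 (cv2) and the standard library are available. Lean on these libraries where they do the work, as an engineer would, in place of code of your own. Each camera call takes 0.05 s, during which the arm holds its last target.

TASK

Close the lid of the pastry-cutter box fully down onto its rim, then fold its three clip flaps (front, left and right) down around the rim one by one, pressing each gently inwards until it clicks and stays. The thin plastic breaks if it is forced: feel for the click and stop at the firm end. Leave everything else on the table where it is.

Things in the scene. Friction and masses are not known exactly. Their poses are not given: they have to be found in the camera images.
- bin: white plastic storage box, walls 146 (x) x 196 (y) x 88 mm high, fixed on the table. Origin: centre of its underside, on the table; x points to the lid's hinge edge (the back, away from the robot), y to its left side, z up. The shut lid is centred on it, top face 98 mm above the table, overhanging the walls by 12 mm. Lid and clips bear at most 22 N of push
- lid (a joint): grey lid, 170 x 220 x 10 mm, hinged along the box's back top edge (axis along the box's y, 85 mm behind its centre and 90 mm above the table). Value in rad: 0 = shut flat on the rim, it starts 0.45 to 0.75 (front edge raised). The hinge is stiff (0.7 N m) and the lid stays where it is left; a soft seal under the rim gives about 1 mm (to -0.008), then it is hard
- lid_top (a point): centre of the lid's top face, 85 mm from the hinge edge; moves with the lid
- clip_front (a joint): grey clip flap on the lid's front edge, 60 mm wide, 36 long from its hinge line, 4 thick, slick. Rad: 0 = hanging straight down by the wall, 1.57 = sticking out level (towards the box's -x); starts 1.3 to 1.8. A light spring (about 2 N at its end) carries it back out until it clicks. Clicked and let go it rests between 0 and 0.4; where differs from clip to clip by 5 mm either way, unknown beforehand
- clip_left (a joint): grey clip flap on the lid's left edge, 60 mm wide, 36 long from its hinge line, 4 thick, slick. Rad: 0 = hanging straight down by the wall, 1.57 = sticking out level (towards the box's +y); starts 1.3 to 1.8. A light spring (about 2 N at its end) carries it back out until it clicks. Clicked and let go it rests between 0 and 0.4; where differs from clip to clip by 5 mm either way, unknown beforehand
- clip_right (a joint): grey clip flap on the lid's right edge, 60 mm wide, 36 long from its hinge line, 4 thick, slick. Rad: 0 = hanging straight down by the wall, 1.57 = sticking out level (towards the box's -y); starts 1.3 to 1.8. A light spring (about 2 N at its end) carries it back out until it clicks. Clicked and let go it rests between 0 and 0.4; where differs from clip to clip by 5 mm either way, unknown beforehand
- clip_front_hinge (a point): middle of the front clip's hinge line on the lid's edge, 4 mm below the lid's top (94 mm above the table when shut). Pushing the flap inwards 28 mm below this line, a catch on the wall resists over the last 6 mm: force rises to 10 to 15 N, drops at the click, then grows steeply (20 N/mm) at a firm end
- clip_left_hinge (a point): middle of the left clip's hinge line on the lid's edge, 4 mm below the lid's top (94 mm above the table when shut). Pushing the flap inwards 28 mm below this line, a catch on the wall resists over the last 6 mm: force rises to 10 to 15 N, drops at the click, then grows steeply (20 N/mm) at a firm end
- clip_right_hinge (a point): middle of the right clip's hinge line on the lid's edge, 4 mm below the lid's top (94 mm above the table when shut). Pushing the flap inwards 28 mm below this line, a catch on the wall resists over the last 6 mm: force rises to 10 to 15 N, drops at the click, then grows steeply (20 N/mm) at a firm end
- clip_front_tip (a point): middle of the free end of the front clip, on its outer face (the face that looks up while the clip sticks out)
- clip_left_tip (a point): middle of the free end of the left clip, on its outer face (the face that looks up while the clip sticks out)
- clip_right_tip (a point): middle of the free end of the right clip, on its outer face (the face that looks up while the clip sticks out)
- cutter: loose steel pastry ring, 64 mm across, 45 mm high, beside the box; origin at the centre of its underside; leave alone
- tin: loose closed aluminium tin, 60 mm across, 55 mm high, beside the box; origin at the centre of its underside; leave alone
- bowl: loose white bowl, 140 mm across, 60 mm high; origin at the centre of its underside; leave alone
- jar: loose glass jar, 70 mm across, 110 mm high; origin at the centre of its underside; leave alone
- scraper: loose steel bench scraper with a wooden grip, 97 x 130 x 20 mm, lying flat; leave alone
- cup: loose steel cup, 80 mm across, 75 mm high; origin at the centre of its underside; leave alone

How it is judged:
By the outcome, as a careful person would: the job done as asked, in the order asked, and still so for the second after the job is handed in, with the robot touching nothing.
It also fails if it takes over 72 s, if anything falls off the work surface, if the arm or the gripper's body presses on something with over 40 N, if the wrist force passes 120 N, or if a joint passes its speed limit or range.

## Working session

There is one attempt and no reset: what is moved stays moved. The work goes in short steps, Python scripts to look and compute and a tool call to move; the robot and the scene stay as the last step left them, time stands still between calls to the robot, and variables do not carry over. Pictures are saved under pics/ and viewed, and the job is handed in when it is done.

Besides the shell and the picture viewer there is one more tool, called as name([rows], argument=value, ...), one row to a line, values as JSON. servo_tool: Moves the arm, as the interface text tells. Its arguments: {"type":"object","properties":{"deltas":{"type":"array","items":{"type":"array","items":{"type":"array","items":{"type":"number"}}}}},"required":["deltas"]}

```bash
ls -la; mkdir -p pics
cat > h.py <<'E'
import numpy as np, cv2
from plant import readout, imaging, job, bot
def save(p,name): cv2.imwrite('pics/'+name+'.png', p['pixels'][:,:,::-1])
def world(p,uv,z=None,st=None):
    K=p['K'];u,v=uv
    T=p['world_from_camera'] if 'world_from_camera' in p else None
    if T is None:
        E=np.eye(4);E[:3,:3]=st['eef_rot'];E[:3,3]=st['ee_pos'];T=E@p['mount']
    d=np.array([(u-K[0,2])/K[0,0],-(v-K[1,2])/K[1,1],-1.0])
    if z is None: z_=p['z_map'][int(round(v)),int(round(u))]; return T[:3,:3]@(d*z_)+T[:3,3]
    r=T[:3,:3]@d; s=(z-T[2,3])/r[2]; return T[:3,3]+s*r
E
python3 - <<'E'
from h import *
s=readout.state(); print({k:np.round(v,3) for k,v in s.items()}, bot.hold_point_z)
for n in ('scene','top'):
    p=imaging.snapshot(n); save(p,n+'0'); print(n,[k for k in p],np.round(p['world_from_camera'],2).tolist(),p['K'].tolist())
    for o in ['bin','lid_top','clip_front_hinge','clip_left_hinge','clip_right_hinge','clip_front_tip','clip_left_tip','clip_right_tip','cutter','tin','bowl','jar','scraper','cup']:
        r=imaging.tip_of(p,o)
        if r: print(o,round(r[0]['conf'],2),np.round(r[0]['at'],1),np.round(world(p,r[0]['at']),3))
        else: print(o,None)
E
```

```text
total 12
drwxr-xr-x  3 agent agent 4096 Dec  6 23:18 .
drwxr-xr-x 23 root  root  4096 Dec  6 23:18 ..
drwxr-xr-x  2 agent agent 4096 Dec  6 23:18 pics
{'time': np.float64(0.0), 'qpos': array([-1.28 ,  0.412, -0.013,  1.597,  0.006,  1.134, -0.082]), 'joint_vel': array([-0.   ,  0.   ,  0.001, -0.001,  0.001, -0.002, -0.001]), 'tau': array([-0.0000e+00, -6.0061e+01,  6.8200e-01, -2.9942e+01,  1.4000e-02,
        1.0000e-02,  0.0000e+00]), 'ee_pos': array([0.219, 0.585, 0.23 ]), 'eef_rot': array([[-0.936,  0.351, -0.   ],
       [ 0.351,  0.936, -0.002],
       [-0.   , -0.002, -1.   ]]), 'contact_force': array([ 0.084, -0.202, -0.465]), 'ft_torque': array([-0.003, -0.014, -0.007]), 'gripper_width': np.float64(0.086)} 0.0187
scene ['pixels', 'z_map', 'K', 'world_from_camera', 'shot'] [[-0.69, -0.51, 0.52, 1.24], [0.73, -0.47, 0.5, 0.69], [-0.01, 0.72, 0.69, 1.07], [0.0, 0.0, 0.0, 1.0]] [[432.3424028949079, 0.0, 317.58507503511316], [0.0, 432.3424028949079, 197.0888115006253], [0.0, 0.0, 1.0]]
bin 0.69 [312.1 232. ] [0.647 0.091 0.117]
lid_top 0.64 [304.6 204.8] [0.594 0.009 0.136]
clip
[... 839 characters left out ...]
06.41762506988928], [0.0, 0.0, 1.0]]
bin 0.84 [317.1 187.6] [0.557 0.015 0.155]
lid_top 0.73 [285.4 175.7] [0.594 0.109 0.146]
clip_front_hinge 0.87 [316.  202.3] [0.511 0.018 0.177]
clip_left_hinge None
clip_right_hinge 0.61 [358.2 184.6] [ 0.568 -0.107  0.137]
clip_front_tip 0.61 [316.8 213. ] [0.497 0.019 0.001]
clip_left_tip 0.78 [269.5 168.9] [0.642 0.173 0.001]
clip_right_tip 0.47 [368.1 189.8] [ 0.553 -0.137  0.135]
cutter 0.58 [257.5 174.9] [0.623 0.213 0.   ]
tin 0.62 [392.9 191.5] [ 0.559 -0.222  0.056]
bowl 0.6 [174.3 241.1] [0.407 0.478 0.003]
jar 0.68 [476.5 178. ] [ 0.595 -0.476  0.089]
scraper 0.87 [177.6 180.6] [0.605 0.473 0.003]
cup 0.75 [477.1 228. ] [ 0.446 -0.5    0.002]
```

Run:
```python
import cv2
a=cv2.imread('pics/scene0.png')[130:330,180:440]; cv2.imwrite('pics/sc.png',cv2.resize(a,None,fx=3,fy=3,interpolation=cv2.INTER_CUBIC))
a=cv2.imread('pics/top0.png')[100:280,200:460]; cv2.imwrite('pics/tc.png',cv2.resize(a,None,fx=3,fy=3,interpolation=cv2.INTER_CUBIC))
```

```text
(no output)
```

View pics/scene0.png

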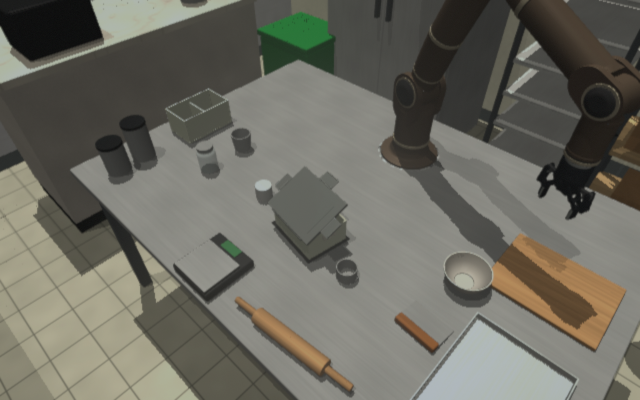

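View pics/sc.png

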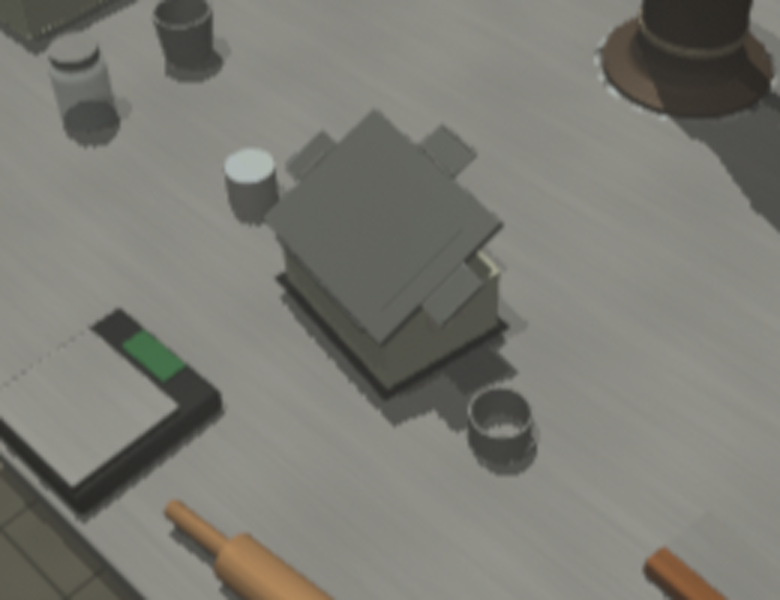

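View pics/tc.png

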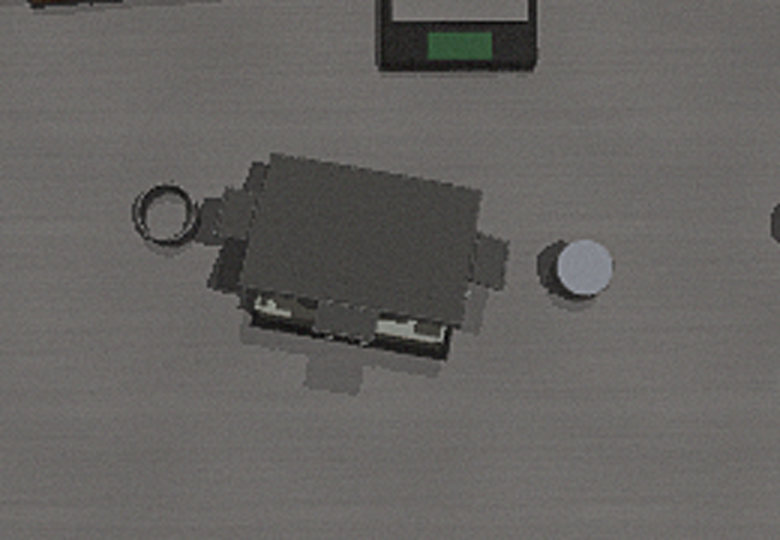

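```bash
cat >> h.py <<'E'
def cloud(p,st=None):
    K=p['K'];z=p['z_map'];v,u=np.mgrid[:400,:640]
    d=np.stack([(u-K[0,2])/K[0,0]*z,-(v-K[1,2])/K[1,1]*z,-z],-1)
    T=p['world_from_camera'] if 'world_from_camera' in p else None
    if T is None:
        E=np.eye(4);E[:3,:3]=st['eef_rot'];E[:3,3]=st['ee_pos'];T=E@p['mount']
    return d@T[:3,:3].T+T[:3,3]
E
python3 - <<'E'
from h import *
for n in ('scene','top'):
    p=imaging.snapshot(n); C=cloud(p)
    m=(p['z_map']>0)&(abs(C[...,0]-.57)<.17)&(abs(C[...,1]-.02)<.2)&(C[...,2]>.085)&(C[...,2]<.3)
    P=C[m]; rng=np.random.default_rng(0);best=None
    for i in range(500):
        a,b,c=P[rng.choice(len(P),3,False)]; nn=np.cross(b-a,c-a); l=np.linalg.norm(nn)
        if l<1e-6: continue
        nn/=l; k=abs((P-a)@nn)<.003
        if best is None or k.sum()>best.sum(): best=k
    Q=P[best]; c=Q.mean(0); nn=np.linalg.svd(Q-c)[2][2]; nn*=np.sign(nn[2])
    print(n,len(P),len(Q),'normal',nn.round(3),'tilt',np.arccos(nn[2]),'dir of slope yaw',np.arctan2(nn[1],nn[0]),'c',c.round(3), 'rms',((Q-c)@nn).std())
    np.save('lid_%s.npy'%n,Q)
    # in-plane extents
    ax=np.array([nn[0],nn[1],0]);ax/=np.linalg.norm(ax); yb=np.cross([0,0,1],ax); xs=np.cross(yb,nn)
    A=np.c_[(Q-c)@xs,(Q-c)@yb]
    r=cv2.minAreaRect(A.astype(np.float32)); print(r)
    print(np.percentile(A,[0,1,99,100],axis=0))
    rest=C[m][~best]; print('others z range',np.percentile(rest,[0,50,100],axis=0).round(3))
E
```

```text
scene 3837 2983 normal [ 0.46  -0.082  0.884] tilt 0.48621602499649735 dir of slope yaw -0.17547843558948545 c [0.587 0.018 0.14 ] rms 0.0015352974307448225
((-0.011233724653720856, -0.004242509603500366), (0.27684980630874634, 0.20852714776992798), 89.18085479736328)
[[-0.1155693  -0.14298277]
 [-0.10799231 -0.12357067]
 [ 0.08905296  0.12834554]
 [ 0.09318733  0.13409032]]
others z range [[ 0.477 -0.14   0.085]
 [ 0.588  0.015  0.132]
 [ 0.68   0.151  0.198]]
top 4109 2970 normal [ 0.459 -0.084  0.884] tilt 0.4858145332038689 dir of slope yaw -0.18027206929089962 c [0.58  0.01  0.141] rms 0.0015843880802620526
((-0.007561922073364258, -0.001890808343887329), (0.20971916615962982, 0.2884107530117035), 0.00045620230957865715)
[[-0.1124216  -0.14609596]
 [-0.10729413 -0.12462751]
 [ 0.09262394  0.13426515]
 [ 0.09729826  0.14231451]]
others z range [[ 0.479 -0.142  0.085]
 [ 0.57   0.001  0.138]
 [ 0.676  0.149  0.195]]
```

Run:
```python
from h import *
s=readout.state();p=imaging.snapshot('wrist'); save(p,'wrist0'); print(p['mount'].round(3).tolist())
a=cv2.imread('pics/scene0.png')[120:240,500:640]; cv2.imwrite('pics/gr.png',cv2.resize(a,None,fx=4,fy=4,interpolation=cv2.INTER_CUBIC))
```

```text
[[-0.0, 0.954, 0.3, 0.077], [1.0, -0.0, 0.001, 0.0], [0.001, 0.3, -0.954, -0.144], [0.0, 0.0, 0.0, 1.0]]
```

View pics/wrist0.png

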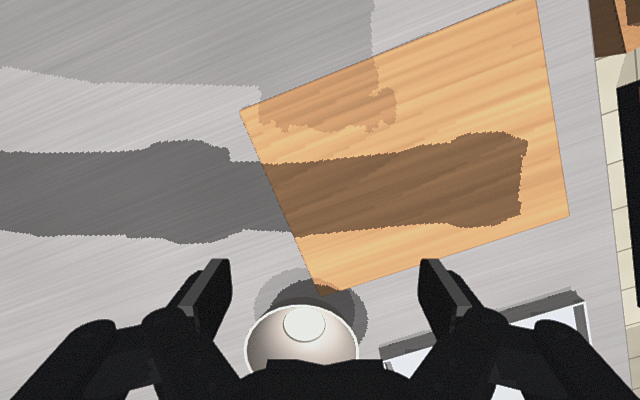

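View pics/gr.png

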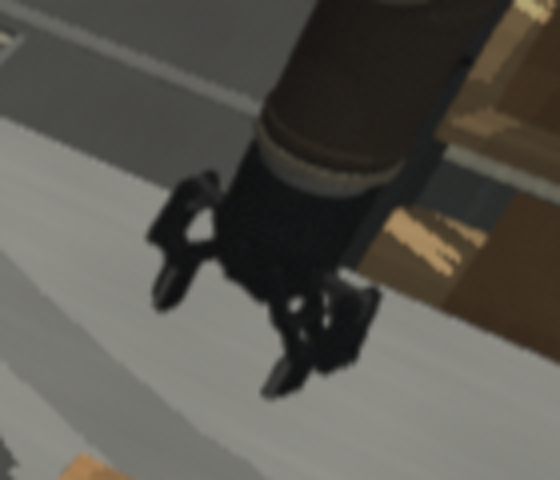

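```bash
cat > pose.py <<'E'
from h import *
yaw=-0.178
R=np.array([[np.cos(yaw),-np.sin(yaw)],[np.sin(yaw),np.cos(yaw)]])
E
python3 - <<'E'
from pose import *
t=0.486
for n in ('scene','top'):
    Q=np.load('lid_%s.npy'%n)
    B=Q.copy(); B[:,:2]=Q[:,:2]@R   # box axes, world origin
    # in-plane slope coordinate s: distance along lid, toward back, relative
    s=B[:,0]*np.cos(t)-B[:,2]*np.sin(t); h=B[:,0]*np.sin(t)+B[:,2]*np.cos(t)
    print(n,'h',np.median(h))
    for lo in np.arange(s.min(),s.max(),.02):
        k=(s>=lo)&(s<lo+.02); print(' s %.3f n%d y %.3f %.3f'%(lo,k.sum(),*np.percentile(B[k,1],[.5,99.5])))
    for lo in np.arange(-.13,.27,.02):
        k=(B[:,1]>=lo)&(B[:,1]<lo+.02)
        if k.sum()>20: print(' y %.3f n%d s %.3f %.3f'%(lo,k.sum(),*np.percentile(s[k],[.5,99.5])))
E
```

```text
scene h 0.3915789046085012
 s 0.327 n78 y 0.081 0.141
 s 0.347 n132 y 0.002 0.216
 s 0.367 n311 y 0.002 0.219
 s 0.387 n317 y 0.001 0.220
 s 0.407 n339 y -0.009 0.253
 s 0.427 n379 y -0.011 0.254
 s 0.447 n400 y -0.011 0.255
 s 0.467 n339 y -0.004 0.253
 s 0.487 n288 y 0.002 0.220
 s 0.507 n296 y 0.001 0.219
 s 0.527 n104 y 0.002 0.222
 y -0.010 n124 s 0.364 0.529
 y 0.010 n208 s 0.364 0.532
 y 0.030 n218 s 0.363 0.531
 y 0.050 n224 s 0.364 0.531
 y 0.070 n249 s 0.333 0.534
 y 0.090 n287 s 0.328 0.531
 y 0.110 n286 s 0.327 0.534
 y 0.130 n272 s 0.329 0.533
 y 0.150 n255 s 0.365 0.533
 y 0.170 n257 s 0.364 0.534
 y 0.190 n270 s 0.364 0.531
 y 0.210 n193 s 0.365 0.531
 y 0.230 n102 s 0.419 0.477
 y 0.250 n30 s 0.420 0.477
top h 0.3907700157263009
 s 0.325 n95 y 0.080 0.138
 s 0.345 n144 y 0.001 0.215
 s 0.365 n340 y 0.001 0.218
 s 0.385 n326 y 0.002 0.218
 s 0.405 n345 y -0.017 0.252
 s 0.425 n372 y -0.019 0.252
 s 0.445 n373 y -0.026 0.252
 s 0.465 n323 y -0.020 0.249
 s 0.485 n274 y 0.001 0.217
 s 0.505 n278 y -0.000 0.217
 s 0.525 n100 y 0.002 0.217
 y -0.030 n37 s 0.415 0.474
 y -0.010 n175 s 0.362 0.529
 y 0.010 n224 s 0.362 0.529
 y 0.030 n236 s 0.361 0.530
 y 0.050 n226 s 0.361 0.531
 y 0.070 n270 s 0.328 0.529
 y 0.090 n294 s 0.326 0.532
 y 0.110 n294 s 0.326 0.532
 y 0.130 n251 s 0.326 0.529
 y 0.150 n239 s 0.363 0.530
 y 0.170 n221 s 0.363 0.532
 y 0.190 n240 s 0.362 0.531
 y 0.210 n154 s 0.362 0.529
 y 0.230 n94 s 0.416 0.477
```

```bash
cat >> pose.py <<'E'
C0=np.array([.5647,.1095])  # box centre in box-axes coords
def b2w(xb,yb): return R@(C0+np.array([xb,yb]))   # mm? metres rel. to box centre
def tob(pw): return R.T@np.asarray(pw)[:2]-C0
def go(xb,yb,z,ang=None,st=None):
    """deltas from measured pose to box-rel target; ang=angle of tool x rel to box x"""
    st=st or readout.state(); E=st['eef_rot']; d=np.r_[b2w(xb,yb),z]-st['ee_pos']
    dt=E.T@d*1000; cur=np.arctan2(E[1,0],E[0,0])
    sp=0 if ang is None else -((ang+yaw-cur+np.pi)%(2*np.pi)-np.pi)
    print('delta mm',dt.round(1),'spin',round(sp,3))
def stat():
    s=readout.state(); F=s['contact_force']
    print('t %.2f box xyz mm'%s['time'],(np.r_[tob(s['ee_pos']),s['ee_pos'][2]]*1000).round(1),'F box',np.r_[R.T@F[:2],F[2]].round(2),'w',round(s['gripper_width'],4)); return s
E
python3 - <<'E'
from pose import *
s=stat(); go(-.0347,0,.231,np.pi)
print(b2w(0,0)); print('cutter',tob((.64,.224)),tob((.623,.213)),'tin',tob((.555,-.215)))
for n in('scene',):
    p=imaging.snapshot(n);C=cloud(p)
    for o in('cutter','tin'):
        m=imaging.cut_out(p,o)[0]['pixels']; P=C[m&(p['z_map']>0)]; P=P[P[:,2]>.03]; print(o,P.mean(0),P.max(0),P.min(0),tob((P.max(0)+P.min(0))/2))
E
```

```text
t 1.65 box xyz mm [-452.3  505.3  231.3] F box [ 0.46  0.01 -0.04] w 0.0856
delta mm [-5.016e+02 -4.220e+02  3.000e-01] spin -0.181
[0.57516586 0.00778323]
cutter [0.02552608 0.22428013] [0.01074236 0.21044389] tin [ 0.01959911 -0.2228338 ]
cutter [0.6323061  0.21661453 0.0386212 ] [0.66452493 0.24771976 0.04759738] [0.59849673 0.18399574 0.03019323] [0.01861272 0.21476342]
tin [ 0.57392997 -0.22005545  0.05050856] [ 0.60070089 -0.1953262   0.06274058] [ 0.53885154 -0.25865819  0.03014057] [ 0.03626521 -0.23202022]
```

servo_tool([
  [[0,-30,-25,0,-0.01],[0,-60,-50,0,-0.02],[0,-90,-76,0,-0.03],[0,-120,-101,0,-0.04],[0,-150,-126,0,-0.05],[0,-180,-152,0,-0.07],[0,-210,-177,0,-0.08],[0,-240,-202,0,-0.09],[0,-270,-227,0,-0.1],[0,-300,-252,0,-0.11],[0,-330,-278,0,-0.12],[0,-360,-303,0,-0.13],[0,-390,-328,0,-0.14],[0,-420,-353,0,-0.15],[0,-450,-379,0,-0.16],[0,-475,-400,0,-0.17],[0,-495,-416,0,-0.18],[0,-501.6,-422,0,-0.181],[0,-501.6,-422,0,-0.181]],
])

```text
time: 3.38
ee_pos: [0.5416, 0.0113, 0.2313]
eef_rot: [[-0.983, 0.181, 0.0], [0.181, 0.983, -0.001], [-0.0, -0.001, -1.0]]
contact_force: [-0.1, 0.2, 1.4]
gripper_width: -0.0002
```

Run:
```python
from pose import *
s=stat(); go(-.0347,0,.231,np.pi); print(s['eef_rot'].round(3))
p=imaging.snapshot('scene');cv2.imwrite('pics/s1.png',cv2.resize(p['pixels'][60:300,180:460,::-1],None,fx=2.8,fy=2.5))
```

```text
t 3.38 box xyz mm [-33.6  -2.5 231.3] F box [-0.12  0.21  1.39] w -0.0002
delta mm [1.1 2.5 0.3] spin -0.004
[[-0.983  0.181  0.   ]
 [ 0.181  0.983 -0.001]
 [-0.    -0.001 -1.   ]]
```

View pics/s1.png

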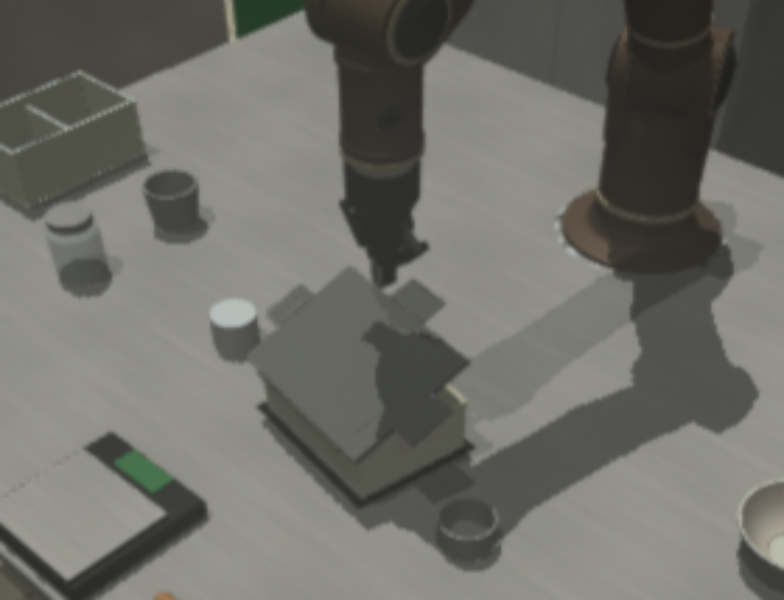

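servo_tool([
  [[0,1,2.5,12,0],[0,1,2.5,25,0],[0,1,2.5,38,0],[0,1,2.5,50,0],[0,1,2.5,56,0],[0,1,2.5,61,0],[0,1,2.5,65,0],[0,1,2.5,70,0],[0,1,2.5,75,0],[0,1,2.5,75,0]],
])

```text
time: 4.27
ee_pos: [0.5405, 0.017, 0.1559]
eef_rot: [[-0.984, 0.177, 0.0], [0.177, 0.984, 0.0], [-0.0, 0.0, -1.0]]
contact_force: [0.1, 0.5, 0.2]
gripper_width: 0.0003
```

servo_tool([
  [[0,0,0,4,0],[0,0,0,8,0],[0,0,0,12,0],[0,0,0,16,0]],
])

```text
time: 4.6
ee_pos: [0.5402, 0.0164, 0.1399]
eef_rot: [[-0.984, 0.177, -0.0], [0.177, 0.984, -0.0], [0.0, -0.0, -1.0]]
contact_force: [-1.6, 0.5, 3.2]
gripper_width: 0.0001
```

Run:
```python
from pose import *
s=stat()
p=imaging.snapshot('scene');cv2.imwrite('pics/s2.png',cv2.resize(p['pixels'][130:260,240:380,::-1],None,fx=5,fy=4.5))
```

```text
t 4.60 box xyz mm [-35.9   2.3 139.9] F box [-1.64  0.23  3.17] w 0.0001
```

View pics/s2.png

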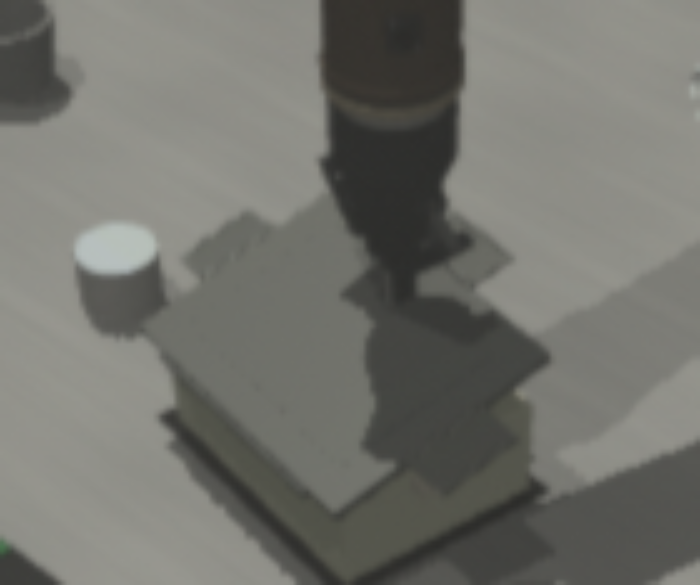

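servo_tool([
  [[0,0,0,4,0],[0,0,0,8,0],[0,0,0,12,0],[0,0,0,16,0],[0,0,0,20,0],[0,0,0,24,0],[0,0,0,28,0],[0,0,0,32,0],[0,0,0,34,0],[0,0,0,36,0]],
])

```text
time: 5.48
ee_pos: [0.5402, 0.0166, 0.1038]
eef_rot: [[-0.984, 0.177, -0.001], [0.177, 0.984, -0.0], [0.001, -0.0, -1.0]]
contact_force: [-2.7, 0.7, 3.6]
gripper_width: -0.0002
```

servo_tool([
  [[0,0,0,1,0],[0,0,0,2,0],[0,0,0,3,0],[0,0,0,4,0]],
])

```text
time: 5.82
ee_pos: [0.5404, 0.0165, 0.1003]
eef_rot: [[-0.984, 0.177, 0.0], [0.177, 0.984, 0.0], [-0.0, 0.0, -1.0]]
contact_force: [-2.8, -0.1, 4.0]
gripper_width: -0.0
```

servo_tool([
  [[0,0,0,0.5,0],[0,0,0,1,0]],
])

```text
time: 5.98
ee_pos: [0.5404, 0.0166, 0.0993]
eef_rot: [[-0.984, 0.177, -0.0], [0.177, 0.984, 0.0], [0.0, 0.0, -1.0]]
contact_force: [-3.3, 0.6, 3.1]
gripper_width: 0.0002
```

servo_tool([
  [[0,0,0,0.5,0],[0,0,0,1,0]],
])

```text
time: 6.15
ee_pos: [0.5404, 0.0166, 0.0983]
eef_rot: [[-0.984, 0.177, -0.0], [0.177, 0.984, 0.0], [0.0, 0.0, -1.0]]
contact_force: [-2.9, 0.2, 4.1]
gripper_width: -0.0003
```

servo_tool([
  [[0,0,0,0.5,0],[0,0,0,0.5,0]],
])

```text
time: 6.32
ee_pos: [0.5403, 0.0166, 0.0978]
eef_rot: [[-0.984, 0.177, -0.0], [0.177, 0.984, 0.0], [0.0, 0.0, -1.0]]
contact_force: [-4.3, 1.5, 4.1]
gripper_width: 0.0003
```

servo_tool([
  [[0,0,0,0.5,0],[0,0,0,0.5,0]],
])

```text
time: 6.48
ee_pos: [0.5403, 0.0166, 0.0976]
eef_rot: [[-0.984, 0.177, -0.0], [0.177, 0.984, 0.0], [0.0, 0.0, -1.0]]
contact_force: [-5.2, 0.2, 7.7]
gripper_width: -0.0002
```

servo_tool([
  [[0,0,0,0.4,0],[0,0,0,0.4,0]],
])

```text
time: 6.65
ee_pos: [0.5404, 0.0166, 0.0974]
eef_rot: [[-0.984, 0.177, 0.0], [0.177, 0.984, 0.0], [0.0, 0.0, -1.0]]
contact_force: [-5.6, 0.9, 10.1]
gripper_width: 0.0001
```

servo_tool([
  [[0,0,0,0.3,0],[0,0,0,0.3,0]],
])

```text
time: 6.82
ee_pos: [0.5403, 0.0166, 0.0973]
eef_rot: [[-0.984, 0.177, 0.0], [0.177, 0.984, 0.0], [0.0, 0.0, -1.0]]
contact_force: [-6.6, 0.1, 11.9]
gripper_width: -0.0002
```

servo_tool([
  [[0,0,0,0.3,0],[0,0,0,0.3,0]],
])

```text
time: 6.98
ee_pos: [0.5404, 0.0166, 0.0972]
eef_rot: [[-0.984, 0.177, 0.0], [0.177, 0.984, 0.0], [-0.0, 0.0, -1.0]]
contact_force: [-7.3, 0.6, 14.5]
gripper_width: 0.0002
```

servo_tool([
  [[0,0,0,-5,0],[0,0,0,-20,0],[0,0,0,-50,0],[0,0,0,-82,0],[0,30,0,-102,0],[0,60,0,-102,0],[0,90,0,-102,0],[0,120,0,-102,0],[0,140,0,-102,0],[0,140,0,-102,0]],
])

```text
time: 7.82
ee_pos: [0.3995, 0.0418, 0.1982]
eef_rot: [[-0.984, 0.176, -0.001], [0.176, 0.984, 0.001], [0.001, 0.001, -1.0]]
contact_force: [-0.2, 0.1, 0.8]
gripper_width: -0.0
```

Run:
```python
from pose import *
s=stat(); print(s['eef_rot'].round(3))
for n in('scene','top'):
    p=imaging.snapshot(n); save(p,n+'2'); C=cloud(p); B=C.copy(); B[...,:2]=C[...,:2]@R-C0
    m=(p['z_map']>0)&(abs(B[...,0])<.075)&(abs(B[...,1])<.1)&(B[...,2]>.06)&(B[...,2]<.13)
    P=B[m]; A=np.c_[P[:,:2],np.ones(len(P))]; c=np.linalg.lstsq(A,P[:,2],rcond=None)[0]; print(n,len(P),'slopes',c.round(4))
    for lo in np.arange(-.16,.16,.02):
        k=(p['z_map']>0)&(abs(B[...,1])<.025)&(B[...,0]>=lo)&(B[...,0]<lo+.02); k2=(p['z_map']>0)&(abs(B[...,0])<.025)&(B[...,1]>=lo)&(B[...,1]<lo+.02)
        print(round(lo,2),np.median(B[k][:,2]).round(4),np.median(B[k2][:,2]).round(4))
```

```text
t 7.82 box xyz mm [-178.9    2.3  198.2] F box [-0.17  0.05  0.77] w -0.0
[[-0.984  0.176 -0.001]
 [ 0.176  0.984  0.001]
 [ 0.001  0.001 -1.   ]]
scene 2197 slopes [-0.0042 -0.0218  0.0971]
-0.16 0.4593 0.0896
-0.14 0.5465 0.0933
-0.12 0.0961 0.0976
-0.1 0.0965 0.0973
-0.08 0.0969 0.0979
-0.06 0.0977 0.098
-0.04 0.0981 0.0978
-0.02 0.0978 0.0976
-0.0 0.0981 0.0987
0.02 0.0983 0.0981
0.04 0.0984 0.0973
0.06 0.0418 0.0978
0.08 0.0026 0.0503
0.1 0.0004 0.0709
0.12 -0.0002 0.0495
0.14 0.0 0.0006
top 3146 slopes [ 0.0058 -0.0009  0.0975]
-0.16 0.5853 0.0042
-0.14 0.5734 0.0918
-0.12 0.3313 0.0972
-0.1 0.0977 0.0974
-0.08 0.097 0.0973
-0.06 0.0974 0.0976
-0.04 0.0973 0.0976
-0.02 0.0979 0.0976
-0.0 0.0978 0.098
0.02 0.0976 0.0976
0.04 0.0974 0.0978
0.06 0.0971 0.0968
0.08 0.0966 0.097
0.1 -0.0006 0.0968
0.12 -0.001 0.0967
0.14 -0.001 0.094
```

Run:
```python
import cv2
a=cv2.imread('pics/scene2.png')[130:260,240:380]; b=cv2.imread('pics/top2.png')[130:250,240:400]
cv2.imwrite('pics/c2.png',cv2.resize(a,None,fx=5,fy=4.5));cv2.imwrite('pics/c3.png',cv2.resize(b,None,fx=4,fy=4))
```

```text
(no output)
```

View pics/c2.png

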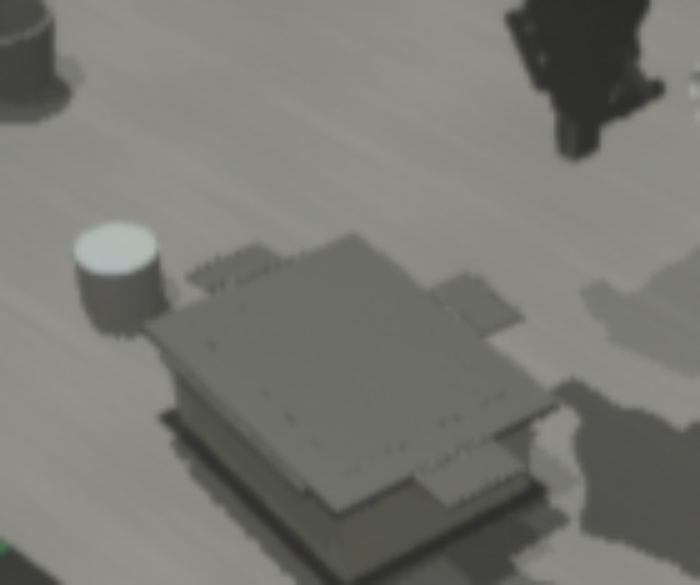

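View pics/c3.png

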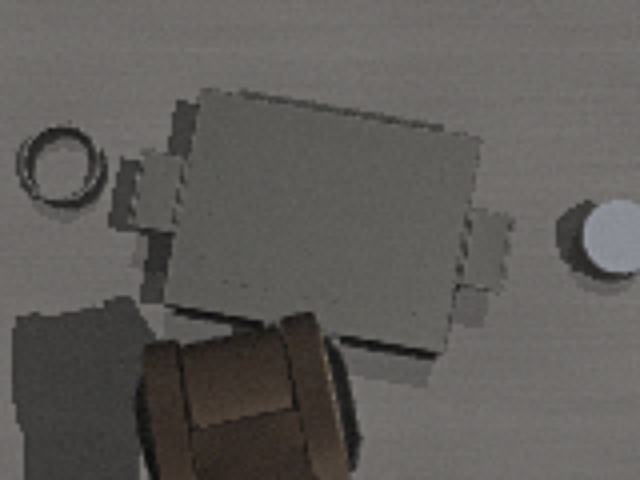

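Run:
```python
from pose import *
for n in('scene','top'):
    p=imaging.snapshot(n); print(p['world_from_camera'].round(3).tolist()); C=cloud(p); B=C.copy(); B[...,:2]=C[...,:2]@R-C0
    P=B[(p['z_map']>0)&(B[...,2]>.093)&(B[...,2]<.103)&(abs(B[...,0])<.2)&(abs(B[...,1])<.2)]
    for lo in np.arange(-.14,.14,.02):
        k=(P[:,1]>=lo)&(P[:,1]<lo+.02); k2=(P[:,0]>=lo)&(P[:,0]<lo+.02)
        print(round(lo,2), 'x',np.percentile(P[k,0],[1,99]).round(3) if k.sum()>5 else '','y',np.percentile(P[k2,1],[1,99]).round(3) if k2.sum()>5 else '')
```

```text
[[-0.688, -0.507, 0.519, 1.244], [0.726, -0.471, 0.502, 0.694], [-0.01, 0.722, 0.692, 1.073], [0.0, 0.0, 0.0, 1.0]]
-0.14 x [-0.027  0.031] y 
-0.12 x [-0.083  0.085] y [-0.03   0.031]
-0.1 x [-0.08   0.084] y [-0.106  0.101]
-0.08 x [-0.081  0.089] y [-0.108  0.109]
-0.06 x [-0.082  0.087] y [-0.108  0.111]
-0.04 x [-0.112  0.087] y [-0.12   0.141]
-0.02 x [-0.116  0.088] y [-0.127  0.145]
0.0 x [-0.118  0.087] y [-0.133  0.145]
0.02 x [-0.113  0.088] y [-0.126  0.144]
0.04 x [-0.081  0.088] y [-0.107  0.109]
0.06 x [-0.08   0.089] y [-0.107  0.109]
0.08 x [-0.08   0.086] y [-0.103  0.107]
0.1 x [-0.08   0.086] y 
0.12 x [-0.03   0.031] y 
0.14 x [-0.028  0.029] y 
[[-0.004, 0.994, -0.109, 0.348], [-1.0, -0.004, 0.004, -0.006], [0.004, 0.109, 0.994, 1.547], [0.0, 0.0, 0.0, 1.0]]
-0.14 x [-0.03   0.029] y 
-0.12 x [-0.08  0.08] y 
-0.1 x [-0.084  0.082] y [-0.104  0.106]
-0.08 x [-0.084  0.085] y [-0.107  0.106]
-0.06 x [-0.084  0.083] y [-0.107  0.107]
-0.04 x [-0.086  0.084] y [-0.126  0.141]
-0.02 x [-0.074  0.085] y [-0.133  0.142]
0.0 x [-0.08   0.086] y [-0.136  0.143]
0.02 x [-0.084  0.084] y [-0.125  0.138]
0.04 x [-0.084  0.085] y [-0.108  0.107]
0.06 x [-0.084  0.083] y [-0.108  0.107]
0.08 x [-0.084  0.083] y [-0.105  0.107]
0.1 x [-0.08   0.081] y 
0.12 x [-0.029  0.029] y 
0.14 x [-0.03  0.03] y
```

servo_tool([
  [[0,-30,-2,20,0],[0,-60,-2,40,0],[0,-69,-2,65,0],[0,-69,-2,83,0],[0,-69,-2,90,0],[0,-69,-2,97,0],[0,-69,-2,104,0],[0,-69,-2,110,0],[0,-69,-2,116,0],[0,-69,-2,116,0]],
])

```text
time: 8.85
ee_pos: [0.4701, 0.0274, 0.0822]
eef_rot: [[-0.984, 0.177, 0.0], [0.177, 0.984, 0.0], [-0.0, 0.0, -1.0]]
contact_force: [-0.4, 0.9, 1.0]
gripper_width: -0.0001
```

```bash
python3 -c "
from pose import *
stat()"
```

```text
t 8.85 box xyz mm [-106.8    0.7   82.2] F box [-0.56  0.86  1.03] w -0.0001
```

servo_tool([
  [[0,2,0,4,0],[0,2,0,8,0],[0,2,0,12,0],[0,2,0,16,0],[0,2,0,16,0]],
])

```text
time: 9.27
ee_pos: [0.4678, 0.0276, 0.0656]
eef_rot: [[-0.984, 0.177, -0.001], [0.177, 0.984, -0.0], [0.001, -0.0, -1.0]]
contact_force: [-1.2, 0.3, 0.3]
gripper_width: 0.0001
```

Run:
```python
from pose import *
stat()
p=imaging.snapshot('scene');cv2.imwrite('pics/s4.png',cv2.resize(p['pixels'][130:260,240:380,::-1],None,fx=5,fy=4.5))
```

```text
t 9.27 box xyz mm [-109.2    0.5   65.6] F box [-1.25  0.1   0.27] w 0.0001
```

View pics/s4.png

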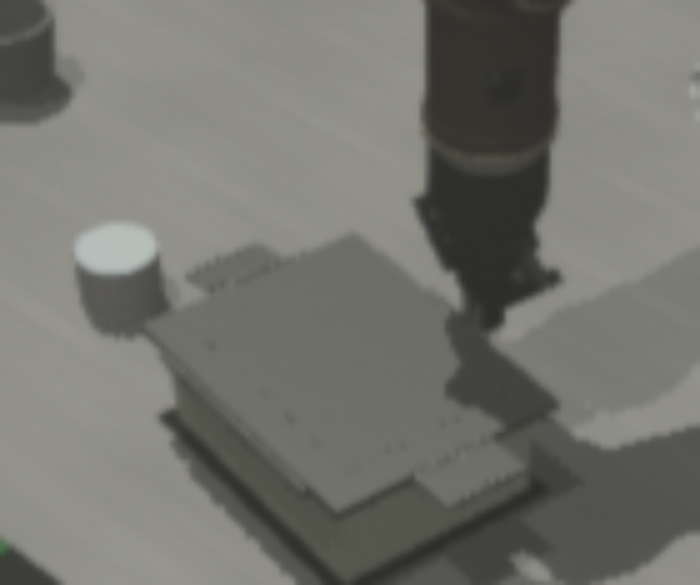

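servo_tool([
  [[0,-1,0,0,0],[0,-2,0,0,0],[0,-2,0,0,0]],
])

```text
time: 9.57
ee_pos: [0.4696, 0.0271, 0.066]
eef_rot: [[-0.984, 0.177, -0.001], [0.177, 0.984, -0.0], [0.001, -0.0, -1.0]]
contact_force: [-3.4, 1.2, -1.2]
gripper_width: -0.0001
```

servo_tool([
  [[0,-1,0,0,0],[0,-1,0,0,0]],
])

```text
time: 9.73
ee_pos: [0.4706, 0.0269, 0.0661]
eef_rot: [[-0.984, 0.177, -0.001], [0.177, 0.984, -0.0], [0.001, -0.0, -1.0]]
contact_force: [-2.9, 1.2, -1.2]
gripper_width: -0.0001
```

servo_tool([
  [[0,-1,0,0,0],[0,-1,0,0,0]],
])

```text
time: 9.9
ee_pos: [0.471, 0.0268, 0.0659]
eef_rot: [[-0.984, 0.177, -0.002], [0.177, 0.984, -0.0], [0.002, -0.0, -1.0]]
contact_force: [-5.5, 0.8, -0.6]
gripper_width: 0.0
```

servo_tool([
  [[0,-1,0,0,0],[0,-1,0,0,0]],
])

```text
time: 10.07
ee_pos: [0.4714, 0.0268, 0.0658]
eef_rot: [[-0.984, 0.177, -0.004], [0.177, 0.984, 0.0], [0.004, -0.001, -1.0]]
contact_force: [-7.5, 1.2, 0.8]
gripper_width: -0.0002
```

servo_tool([
  [[0,-1,0,0,0],[0,-1,0,0,0]],
])

```text
time: 10.23
ee_pos: [0.4719, 0.0267, 0.0656]
eef_rot: [[-0.984, 0.177, -0.005], [0.177, 0.984, 0.0], [0.004, -0.001, -1.0]]
contact_force: [-8.4, 1.4, -1.9]
gripper_width: 0.0002
```

servo_tool([
  [[0,-0.7,0,0,0],[0,-0.7,0,0,0]],
])

```text
time: 10.4
ee_pos: [0.4721, 0.0266, 0.0655]
eef_rot: [[-0.984, 0.176, -0.005], [0.176, 0.984, 0.0], [0.005, -0.001, -1.0]]
contact_force: [-9.7, 2.1, -0.4]
gripper_width: 0.0001
```

servo_tool([
  [[0,-0.7,0,0,0],[0,-0.7,0,0,0]],
])

```text
time: 10.57
ee_pos: [0.4729, 0.0265, 0.0654]
eef_rot: [[-0.984, 0.176, -0.005], [0.176, 0.984, 0.0], [0.005, -0.001, -1.0]]
contact_force: [-6.8, 2.0, -3.7]
gripper_width: -0.0
```

servo_tool([
  [[0,-0.5,0,0,0],[0,-0.5,0,0,0]],
])

```text
time: 10.73
ee_pos: [0.4734, 0.0264, 0.0654]
eef_rot: [[-0.984, 0.176, -0.005], [0.176, 0.984, 0.0], [0.005, -0.001, -1.0]]
contact_force: [-7.3, 1.6, -3.3]
gripper_width: 0.0
```

servo_tool([
  [[0,-0.5,0,0,0],[0,-0.5,0,0,0]],
])

```text
time: 10.9
ee_pos: [0.4754, 0.0261, 0.0658]
eef_rot: [[-0.984, 0.177, -0.002], [0.177, 0.984, -0.0], [0.002, -0.0, -1.0]]
contact_force: [-5.7, 1.4, -2.5]
gripper_width: -0.0002
```

servo_tool([
  [[0,-0.5,0,0,0],[0,-0.5,0,0,0]],
])

```text
time: 11.07
ee_pos: [0.4755, 0.0261, 0.0658]
eef_rot: [[-0.984, 0.177, -0.003], [0.177, 0.984, 0.0], [0.003, -0.001, -1.0]]
contact_force: [-6.6, 1.6, -2.2]
gripper_width: 0.0001
```

servo_tool([
  [[0,-0.6,0,0,0],[0,-0.6,0,0,0]],
])

```text
time: 11.23
ee_pos: [0.4756, 0.026, 0.0657]
eef_rot: [[-0.984, 0.177, -0.004], [0.177, 0.984, 0.0], [0.004, -0.001, -1.0]]
contact_force: [-8.4, 2.3, -1.2]
gripper_width: -0.0002
```

servo_tool([
  [[0,-0.6,0,0,0],[0,-0.6,0,0,0]],
])

```text
time: 11.4
ee_pos: [0.4758, 0.026, 0.0657]
eef_rot: [[-0.984, 0.177, -0.005], [0.177, 0.984, 0.0], [0.005, -0.001, -1.0]]
contact_force: [-9.8, 2.6, 0.1]
gripper_width: -0.0001
```

servo_tool([
  [[0,-0.6,0,0,0],[0,-0.6,0,0,0]],
])

```text
time: 11.57
ee_pos: [0.4759, 0.026, 0.0656]
eef_rot: [[-0.984, 0.176, -0.006], [0.176, 0.984, 0.0], [0.006, -0.001, -1.0]]
contact_force: [-11.0, 1.3, 2.3]
gripper_width: -0.0001
```

servo_tool([
  [[0,-0.4,0,0,0],[0,-0.4,0,0,0]],
])

```text
time: 11.73
ee_pos: [0.4759, 0.026, 0.0656]
eef_rot: [[-0.984, 0.176, -0.006], [0.176, 0.984, 0.0], [0.006, -0.001, -1.0]]
contact_force: [-11.4, 2.2, 2.8]
gripper_width: 0.0004
```

servo_tool([
  [[0,8,0,0,0],[0,25,0,0,0],[0,35,0,-15,0],[0,35,0,-50,0],[0,35,0,-85,0],[0,35,0,-110,0],[0,35,0,-110,0]],
])

```text
time: 12.32
ee_pos: [0.4491, 0.032, 0.1819]
eef_rot: [[-0.984, 0.178, 0.012], [0.178, 0.984, 0.003], [-0.011, 0.005, -1.0]]
contact_force: [-0.1, -0.2, -0.8]
gripper_width: -0.0002
```

Run:
```python
from pose import *
s=stat();print(s['qpos'].round(2),s['contact_force'].round(2)); go(0,.135,.175,np.pi/2)
p=imaging.snapshot('scene');cv2.imwrite('pics/s5.png',cv2.resize(p['pixels'][130:260,240:380,::-1],None,fx=5,fy=4.5))
C=cloud(p); B=C.copy(); B[...,:2]=C[...,:2]@R-C0
P=B[(p['z_map']>0)&(B[...,2]>.02)&(B[...,2]<.13)&(abs(B[...,0]+.12)<.04)&(abs(B[...,1])<.025)]; print(len(P),np.percentile(P,[1,50,99],axis=0) if len(P) else '')
```

```text
t 12.32 box xyz mm [-128.3    1.5  181.9] F box [-0.02 -0.16 -0.84] w -0.0002
[-0.47  0.16  0.33  2.09 -0.07  0.89  1.29] [-0.05 -0.16 -0.84]
delta mm [-128.2  133.5    8.9] spin 1.57
23 [[-0.08962423 -0.02365326  0.09197162]
 [-0.08452621 -0.00159106  0.09606001]
 [-0.08016995  0.02312979  0.10078297]]
```

View pics/s5.png

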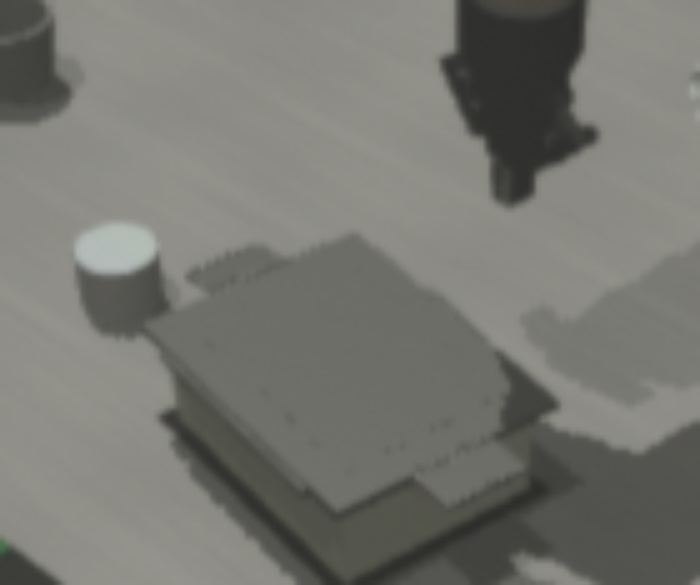

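servo_tool([
  [[0,-9,10,0,0.1],[0,-18,19,0,0.2],[0,-27,28,0,0.3],[0,-36,38,0,0.42],[0,-46,48,0,0.54],[0,-56,58,0,0.66],[0,-66,68,0,0.78],[0,-76,79,0,0.9],[0,-86,89,0,1.02],[0,-96,100,0,1.14],[0,-106,110,0,1.26],[0,-116,121,0,1.38],[0,-124,129,0,1.48],[0,-128.2,133.5,4,1.57],[0,-128.2,133.5,9,1.57],[0,-128.2,133.5,9,1.57]],
])

```text
time: 13.7
ee_pos: [0.5939, 0.1403, 0.1653]
eef_rot: [[0.173, 0.985, -0.001], [0.985, -0.173, -0.002], [-0.002, -0.001, -1.0]]
contact_force: [-0.9, -0.3, -0.8]
gripper_width: 0.0003
```

Run:
```python
from pose import *
s=stat();print(s['qpos'].round(2),s['eef_rot'].round(3)); go(0.001,.135,.082,np.pi/2)
```

```text
t 13.70 box xyz mm [ -5.  133.7 165.3] F box [-0.81 -0.46 -0.78] w 0.0003
[-0.73  0.5   0.58  1.74 -0.31  1.01 -0.2 ] [[ 0.173  0.985 -0.001]
 [ 0.985 -0.173 -0.002]
 [-0.002 -0.001 -1.   ]]
delta mm [ 1.4  6.1 83.3] spin 0.004
```

servo_tool([
  [[0,1.4,6,20,0],[0,1.4,6,40,0],[0,1.4,6,52,0],[0,1.4,6,60,0],[0,1.4,6,67,0],[0,1.4,6,74,0],[0,1.4,6,81,0],[0,1.4,6,86,0],[0,1.4,6,91,0],[0,1.4,6,95,0],[0,1.4,6,99,0],[0,1.4,6,99,0]],
])

```text
time: 14.7
ee_pos: [0.6005, 0.1411, 0.0676]
eef_rot: [[0.176, 0.984, -0.0], [0.984, -0.176, 0.0], [0.0, -0.0, -1.0]]
contact_force: [1.3, 1.8, -0.8]
gripper_width: 0.0
```

Run:
```python
from pose import *
stat()
p=imaging.snapshot('scene');cv2.imwrite('pics/s6.png',cv2.resize(p['pixels'][130:260,240:380,::-1],None,fx=5,fy=4.5))
```

```text
t 14.70 box xyz mm [  1.3 135.7  67.6] F box [ 0.92  1.99 -0.8 ] w 0.0
```

View pics/s6.png

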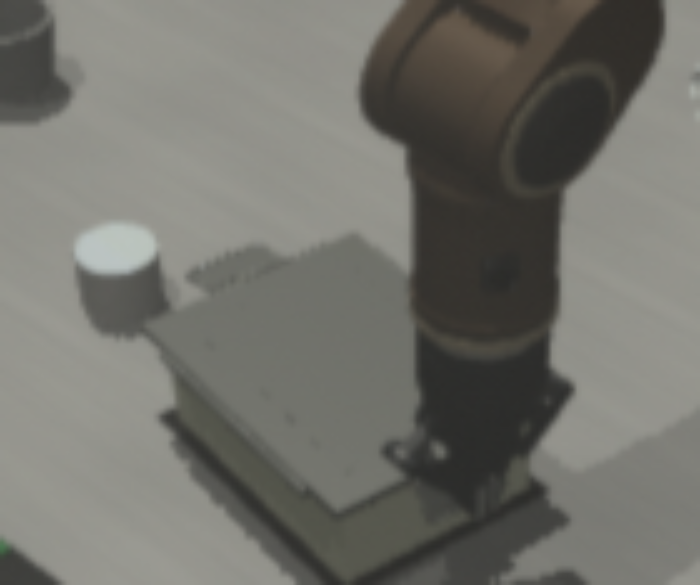

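Flap is folded under the finger; now press inward (tool −x).

servo_tool([
  [[0,-1,0,1.5,0],[0,-2,0,1.5,0],[0,-2,0,1.5,0]],
])

```text
time: 15.0
ee_pos: [0.6001, 0.139, 0.0667]
eef_rot: [[0.176, 0.984, -0.0], [0.984, -0.176, 0.0], [0.0, -0.0, -1.0]]
contact_force: [0.6, 3.0, -1.4]
gripper_width: 0.0003
```

servo_tool([
  [[0,-1,0,0,0],[0,-1,0,0,0]],
])

```text
time: 15.17
ee_pos: [0.5999, 0.138, 0.0667]
eef_rot: [[0.176, 0.984, -0.0], [0.984, -0.176, 0.0], [0.0, -0.0, -1.0]]
contact_force: [1.1, 3.8, -1.1]
gripper_width: 0.0
```

servo_tool([
  [[0,-1,0,0,0],[0,-1,0,0,0]],
])

```text
time: 15.33
ee_pos: [0.5998, 0.1374, 0.0668]
eef_rot: [[0.176, 0.984, -0.0], [0.984, -0.176, 0.001], [0.001, -0.0, -1.0]]
contact_force: [0.2, 4.7, -1.5]
gripper_width: -0.0001
```

servo_tool([
  [[0,-1,0,0,0],[0,-1,0,0,0]],
])

```text
time: 15.5
ee_pos: [0.5998, 0.137, 0.0668]
eef_rot: [[0.175, 0.985, 0.0], [0.985, -0.175, 0.001], [0.001, -0.0, -1.0]]
contact_force: [0.9, 5.6, -0.9]
gripper_width: 0.0003
```

servo_tool([
  [[0,-1,0,0,0],[0,-1,0,0,0]],
])

```text
time: 15.67
ee_pos: [0.5997, 0.1367, 0.0668]
eef_rot: [[0.175, 0.985, 0.0], [0.985, -0.175, 0.002], [0.002, 0.0, -1.0]]
contact_force: [1.5, 7.3, -2.6]
gripper_width: 0.0001
```

servo_tool([
  [[0,-1,0,0,0],[0,-1,0,0,0]],
])

```text
time: 15.83
ee_pos: [0.5996, 0.1365, 0.0668]
eef_rot: [[0.174, 0.985, 0.001], [0.985, -0.174, 0.003], [0.003, 0.0, -1.0]]
contact_force: [1.4, 9.1, -2.2]
gripper_width: -0.0003
```

servo_tool([
  [[0,-0.7,0,0,0],[0,-0.7,0,0,0]],
])

```text
time: 16.0
ee_pos: [0.5995, 0.136, 0.0668]
eef_rot: [[0.174, 0.985, 0.001], [0.985, -0.174, 0.003], [0.003, 0.0, -1.0]]
contact_force: [2.5, 8.9, -3.7]
gripper_width: -0.0004
```

servo_tool([
  [[0,-0.7,0,0,0],[0,-0.7,0,0,0]],
])

```text
time: 16.17
ee_pos: [0.5994, 0.1356, 0.0668]
eef_rot: [[0.174, 0.985, 0.001], [0.985, -0.174, 0.003], [0.003, 0.0, -1.0]]
contact_force: [1.2, 9.7, -2.5]
gripper_width: 0.0002
```

servo_tool([
  [[0,-0.6,0,0,0],[0,-0.6,0,0,0]],
])

```text
time: 16.33
ee_pos: [0.5994, 0.1355, 0.0668]
eef_rot: [[0.174, 0.985, 0.001], [0.985, -0.174, 0.004], [0.004, 0.0, -1.0]]
contact_force: [2.4, 11.3, -3.6]
gripper_width: -0.0002
```

servo_tool([
  [[0,-0.5,0,0,0],[0,-0.5,0,0,0]],
])

```text
time: 16.5
ee_pos: [0.5994, 0.1354, 0.0668]
eef_rot: [[0.173, 0.985, 0.001], [0.985, -0.173, 0.004], [0.004, 0.001, -1.0]]
contact_force: [2.8, 12.7, -4.2]
gripper_width: -0.0001
```

servo_tool([
  [[0,-0.5,0,0,0],[0,-0.5,0,0,0]],
])

```text
time: 16.67
ee_pos: [0.5991, 0.1339, 0.0667]
eef_rot: [[0.174, 0.985, 0.001], [0.985, -0.174, 0.003], [0.003, 0.0, -1.0]]
contact_force: [0.7, 5.3, -1.9]
gripper_width: 0.0003
```

servo_tool([
  [[0,-0.5,0,0,0],[0,-0.5,0,0,0]],
])

```text
time: 16.83
ee_pos: [0.5988, 0.1325, 0.0666]
eef_rot: [[0.175, 0.985, 0.0], [0.985, -0.175, 0.002], [0.002, -0.0, -1.0]]
contact_force: [1.7, 8.4, -4.5]
gripper_width: 0.0001
```

servo_tool([
  [[0,-0.5,0,0,0],[0,-0.5,0,0,0]],
])

```text
time: 17.0
ee_pos: [0.5988, 0.1324, 0.0666]
eef_rot: [[0.174, 0.985, 0.0], [0.985, -0.174, 0.002], [0.003, 0.0, -1.0]]
contact_force: [2.9, 8.8, -4.2]
gripper_width: 0.0001
```

servo_tool([
  [[0,-0.5,0,0,0],[0,-0.5,0,0,0]],
])

```text
time: 17.17
ee_pos: [0.5988, 0.1324, 0.0666]
eef_rot: [[0.174, 0.985, 0.001], [0.985, -0.174, 0.003], [0.003, 0.0, -1.0]]
contact_force: [1.9, 9.8, -4.5]
gripper_width: -0.0001
```

servo_tool([
  [[0,8,0,0,0],[0,22,0,0,0],[0,25,0,-20,0],[0,25,0,-55,0],[0,25,0,-90,0],[0,25,0,-115,0],[0,25,0,-115,0]],
])

```text
time: 17.75
ee_pos: [0.6061, 0.154, 0.1875]
eef_rot: [[0.177, 0.984, 0.008], [0.984, -0.177, 0.002], [0.003, 0.007, -1.0]]
contact_force: [1.3, 0.2, -0.1]
gripper_width: 0.0001
```

Run:
```python
from pose import *
s=stat(); go(0.001,-.136,.175,np.pi/2)
p=imaging.snapshot('top');cv2.imwrite('pics/s7.png',cv2.resize(p['pixels'][130:250,240:400,::-1],None,fx=4,fy=4))
```

```text
t 17.75 box xyz mm [  4.5 149.4 187.5] F box [ 1.2   0.39 -0.1 ] w 0.0001
delta mm [-285.5   -3.7   11.6] spin 0.0
```

View pics/s7.png

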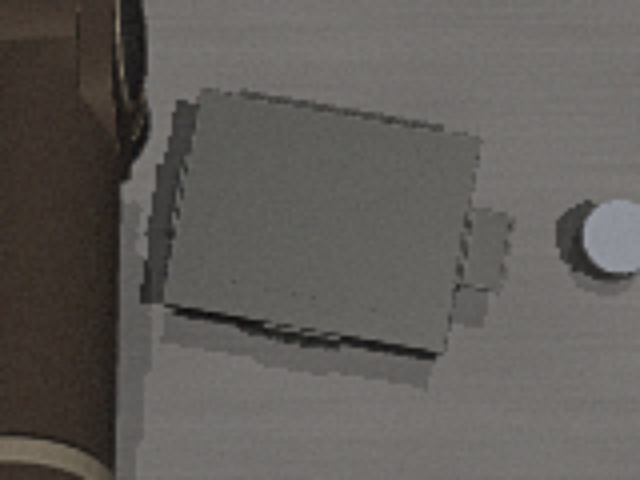

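servo_tool([
  [[0,-20,-4,0,0],[0,-48,-4,0,0],[0,-78,-4,0,0],[0,-108,-4,0,0],[0,-138,-4,0,0],[0,-168,-4,0,0],[0,-198,-4,0,0],[0,-228,-4,0,0],[0,-255,-4,0,0],[0,-275,-4,0,0],[0,-285.5,-4,5,0],[0,-285.5,-4,12,0],[0,-285.5,-4,12,0]],
])

```text
time: 18.88
ee_pos: [0.5479, -0.1253, 0.1676]
eef_rot: [[0.176, 0.984, -0.003], [0.984, -0.176, 0.001], [-0.0, -0.003, -1.0]]
contact_force: [-0.7, 0.3, -0.1]
gripper_width: -0.0001
```

Run:
```python
from pose import *
s=stat(); go(0.001,-.136,.067,np.pi/2);print(s['qpos'].round(2))
```

```text
t 18.88 box xyz mm [  -3.3 -135.8  167.6] F box [-0.76  0.17 -0.08] w -0.0001
delta mm [ -0.2   4.6 100.5] spin 0.001
[-0.35  0.42  0.64  1.85 -0.3   0.97  0.25]
```

servo_tool([
  [[0,0,4,20,0],[0,0,4,40,0],[0,0,4,52,0],[0,0,4,60,0],[0,0,4,67,0],[0,0,4,74,0],[0,0,4,81,0],[0,0,4,86,0],[0,0,4,91,0],[0,0,4,96,0],[0,0,4,101,0],[0,0,4,101,0]],
])

```text
time: 19.88
ee_pos: [0.5526, -0.1276, 0.0681]
eef_rot: [[0.177, 0.984, -0.0], [0.984, -0.177, -0.001], [-0.001, 0.0, -1.0]]
contact_force: [0.8, -1.7, -0.8]
gripper_width: -0.0002
```

Run:
```python
from pose import *
stat()
p=imaging.snapshot('scene');cv2.imwrite('pics/s8.png',cv2.resize(p['pixels'][110:260,240:380,::-1],None,fx=5,fy=4))
```

```text
t 19.88 box xyz mm [   1.8 -137.3   68.1] F box [ 1.04 -1.51 -0.76] w -0.0002
```

View pics/s8.png

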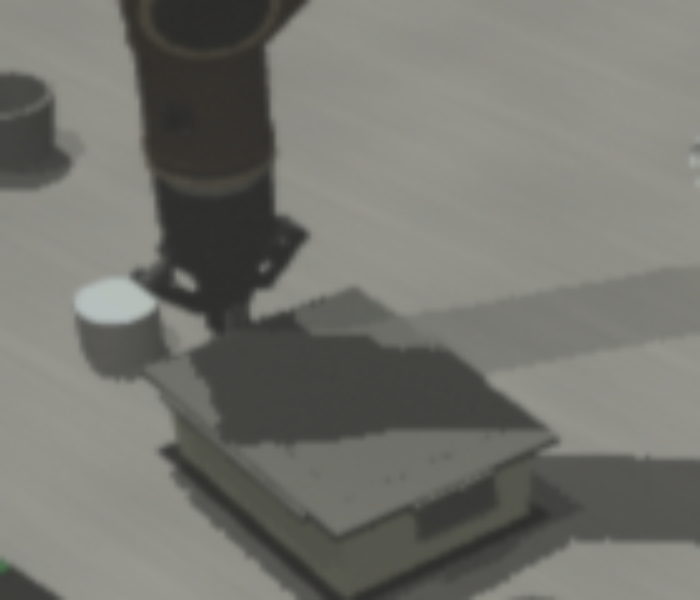

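servo_tool([
  [[0,1,0,1.5,0],[0,2,0,1.5,0],[0,3,0,1.5,0],[0,3,0,1.5,0]],
])

```text
time: 20.27
ee_pos: [0.5528, -0.1263, 0.0674]
eef_rot: [[0.178, 0.984, 0.0], [0.984, -0.178, -0.003], [-0.003, 0.0, -1.0]]
contact_force: [-1.4, -7.8, 1.1]
gripper_width: 0.0
```

servo_tool([
  [[0,1,0,0,0],[0,1,0,0,0]],
])

```text
time: 20.43
ee_pos: [0.5529, -0.1251, 0.0672]
eef_rot: [[0.178, 0.984, -0.0], [0.984, -0.178, -0.002], [-0.002, 0.0, -1.0]]
contact_force: [0.4, -4.8, -0.2]
gripper_width: 0.0001
```

servo_tool([
  [[0,1,0,0,0],[0,1,0,0,0]],
])

```text
time: 20.6
ee_pos: [0.5531, -0.1232, 0.0671]
eef_rot: [[0.177, 0.984, -0.001], [0.984, -0.177, -0.002], [-0.002, -0.0, -1.0]]
contact_force: [0.2, -7.0, -1.7]
gripper_width: -0.0
```

servo_tool([
  [[0,1,0,0,0],[0,1,0,0,0]],
])

```text
time: 20.77
ee_pos: [0.5531, -0.1231, 0.0671]
eef_rot: [[0.178, 0.984, -0.001], [0.984, -0.178, -0.003], [-0.003, -0.0, -1.0]]
contact_force: [-0.0, -8.8, -1.9]
gripper_width: 0.0
```

servo_tool([
  [[0,1,0,0,0],[0,1,0,0,0]],
])

```text
time: 20.93
ee_pos: [0.5531, -0.123, 0.067]
eef_rot: [[0.178, 0.984, -0.001], [0.984, -0.178, -0.004], [-0.004, -0.0, -1.0]]
contact_force: [-1.0, -10.2, -2.3]
gripper_width: 0.0002
```

servo_tool([
  [[0,0.7,0,0,0],[0,0.7,0,0,0]],
])

```text
time: 21.1
ee_pos: [0.5531, -0.1229, 0.067]
eef_rot: [[0.179, 0.984, -0.001], [0.984, -0.179, -0.004], [-0.004, 0.0, -1.0]]
contact_force: [-2.1, -12.4, -3.8]
gripper_width: 0.0002
```

servo_tool([
  [[0,0.7,0,0,0],[0,0.7,0,0,0]],
])

```text
time: 21.27
ee_pos: [0.5531, -0.1228, 0.067]
eef_rot: [[0.179, 0.984, -0.001], [0.984, -0.179, -0.005], [-0.005, 0.0, -1.0]]
contact_force: [0.2, -13.1, -3.6]
gripper_width: -0.0002
```

servo_tool([
  [[0,-8,0,0,0],[0,-20,0,0,0],[0,-22,0,-20,0],[0,-22,0,-55,0],[0,-22,0,-90,0],[0,-22,0,-125,0],[0,-35,0,-150,0],[0,-65,-20,-170,0],[0,-90,-50,-180,0],[0,-110,-80,-180,0],[0,-130,-110,-180,0],[0,-150,-130,-180,0],[0,-150,-130,-180,0]],
])

```text
time: 22.35
ee_pos: [0.3948, -0.2464, 0.2477]
eef_rot: [[0.182, 0.983, 0.0], [0.983, -0.182, 0.002], [0.002, -0.0, -1.0]]
contact_force: [-0.5, -0.8, 0.3]
gripper_width: -0.0002
```

```bash
cat > chk.py <<'E'
from pose import *
import sys
s=stat()
for n in('scene','top'):
    p=imaging.snapshot(n); save(p,n+sys.argv[1]); C=cloud(p); B=C.copy(); B[...,:2]=C[...,:2]@R-C0
    v=p['z_map']>0
    P=B[v&(abs(B[...,0])<.075)&(abs(B[...,1])<.1)&(B[...,2]>.08)&(B[...,2]<.13)]; A=np.c_[P[:,:2],np.ones(len(P))]; print(n,'lid',len(P),np.linalg.lstsq(A,P[:,2],rcond=None)[0].round(4))
    for nm,m in {'front':(B[...,0]<-.088)&(B[...,0]>-.13)&(abs(B[...,1])<.03),'left':(B[...,1]>.113)&(B[...,1]<.155)&(abs(B[...,0])<.03),'right':(B[...,1]<-.113)&(B[...,1]>-.155)&(abs(B[...,0])<.03)}.items():
        Q=B[v&m&(B[...,2]>.03)&(B[...,2]<.15)]; print(nm,len(Q),np.percentile(Q,[2,50,98],axis=0).round(3).tolist() if len(Q) else '')
    for o,prior in (('cutter',0),('tin',0)):
        r=imaging.cut_out(p,o)
        if r: P=C[r[0]['pixels']&v]; P=P[P[:,2]>.03]; print(o,round(r[0]['conf'],2),((P.max(0)+P.min(0))/2).round(3))
    im=p['pixels'][130:260,230:390] if n=='scene' else p['pixels'][130:250,240:400]
    cv2.imwrite('pics/%s%s_c.png'%(n,sys.argv[1]),cv2.resize(im[:,:,::-1],None,fx=4.8,fy=4.5))
E
python3 chk.py 9
```

```text
t 22.35 box xyz mm [-132.5 -282.1  247.7] F box [-0.38 -0.86  0.3 ] w -0.0002
scene lid 2142 [0.004  0.0001 0.0979]
front 4 [[-0.09, -0.006, 0.093], [-0.089, 0.002, 0.095], [-0.088, 0.009, 0.095]]
left 131 [[-0.028, 0.113, 0.058], [0.001, 0.116, 0.076], [0.029, 0.119, 0.098]]
right 6 [[-0.019, -0.117, 0.092], [-0.004, -0.113, 0.095], [0.022, -0.113, 0.096]]
cutter 0.88 [0.632 0.216 0.039]
tin 0.67 [ 0.571 -0.225  0.046]
top lid 3141 [ 0.0036 -0.0014  0.0976]
front 53 [[-0.093, -0.029, 0.058], [-0.091, -0.001, 0.078], [-0.088, 0.027, 0.099]]
left 13 [[-0.03, 0.113, 0.059], [-0.003, 0.117, 0.067], [0.026, 0.119, 0.094]]
right 69 [[-0.029, -0.126, 0.059], [-0.002, -0.119, 0.078], [0.028, -0.113, 0.101]]
cutter 0.45 [0.63  0.214 0.04 ]
tin 0.78 [ 0.565 -0.227  0.048]
```

View pics/scene9_c.png

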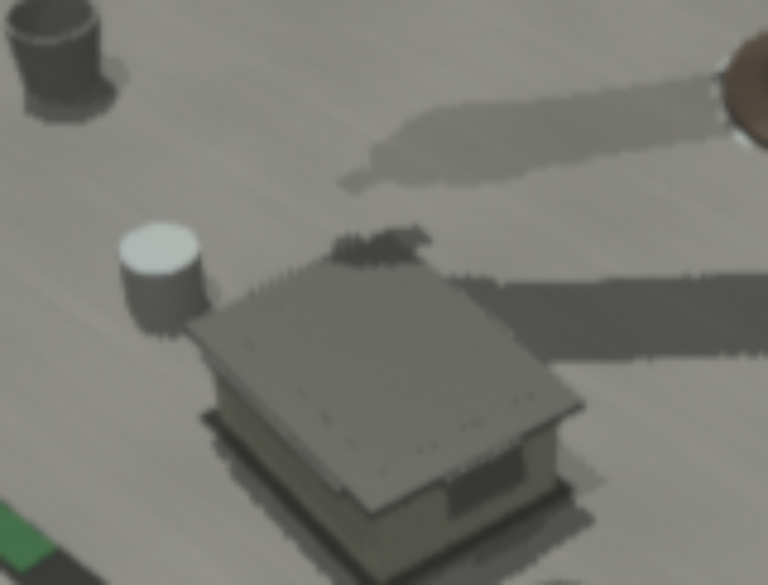

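View pics/top9_c.png

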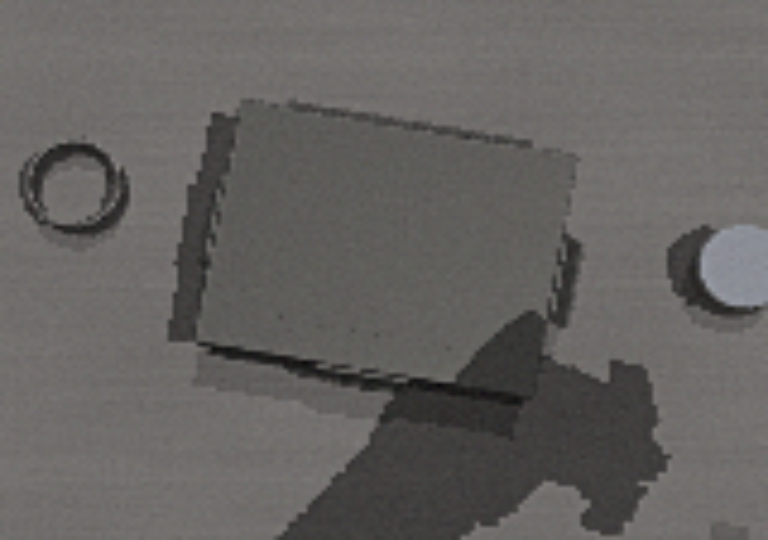

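servo_tool([
  [[0,0,0,0,0],[0,0,0,0,0],[0,0,0,0,0],[0,0,0,0,0],[0,0,0,0,0],[0,0,0,0,0],[0,0,0,0,0],[0,0,0,0,0],[0,0,0,0,0],[0,0,0,0,0],[0,0,0,0,0],[0,0,0,0,0]],
])

```text
time: 23.65
ee_pos: [0.3998, -0.2435, 0.2473]
eef_rot: [[0.176, 0.984, 0.0], [0.984, -0.176, 0.0], [0.0, 0.0, -1.0]]
contact_force: [-1.0, 0.4, -0.5]
gripper_width: -0.0002
```

```bash
python3 chk.py 10; python3 -c "
from plant import job
print(job.sign_off())"
```

```text
t 23.65 box xyz mm [-128.1 -278.3  247.3] F box [-1.07  0.25 -0.51] w -0.0002
scene lid 2142 [ 0.0034 -0.0016  0.0979]
front 1 [[-0.09, -0.008, 0.093], [-0.09, -0.008, 0.093], [-0.09, -0.008, 0.093]]
left 133 [[-0.026, 0.113, 0.059], [0.0, 0.116, 0.077], [0.028, 0.12, 0.097]]
right 5 [[-0.023, -0.116, 0.091], [-0.005, -0.114, 0.094], [0.018, -0.113, 0.096]]
cutter 0.72 [0.632 0.215 0.04 ]
tin 0.84 [ 0.573 -0.226  0.045]
top lid 3147 [0.0033 0.0002 0.0975]
front 53 [[-0.093, -0.029, 0.058], [-0.091, -0.001, 0.076], [-0.088, 0.027, 0.096]]
left 15 [[-0.029, 0.113, 0.058], [-0.002, 0.116, 0.074], [0.025, 0.119, 0.099]]
right 69 [[-0.028, -0.126, 0.059], [-0.0, -0.119, 0.081], [0.028, -0.113, 0.1]]
cutter 0.55 [0.63  0.214 0.04 ]
tin 0.76 [ 0.566 -0.226  0.046]
the job is handed in; nothing more can be done
None
```

The lid is shut, all three clips are down and holding, and I handed the job in with about 24 s on the clock.

- **Lid:** I pressed it onto the seal with a total push of about 16 N (14.5 N of it straight down). It still measured flat afterwards, with its top about 98 mm above the table.
- **Clips:** I folded them front, left, then right, and pressed each in until it gave way and then went firm. No reading passed 14 N, under the 22 N limit.
- **Click:** The left one was clear, dropping from 13 to 5 N. The front one was softer: about 10 N down to 6 N, with a 2 mm jump. On the right my first steps were coarse, so I saw only 8 N falling to 5 N and missed the true peak, before it went firm at 13 N.
- **Last checks:** More than a second after the arm let go, both cameras showed all three flaps still hanging down. Their tips stood about 8 mm (front), 9 mm (left) and 16 mm (right) out from the hinge line. The right one is near the upper end of its resting range, by my estimate 0.33 to 0.40 rad.
- **Other things:** The arm was touching nothing. The cutter measured where it had been. The tin is also in place as far as I can tell: its first estimate differed by several millimetres from the later ones, which I put down to the coarse outline. I did not re-measure the bowl, jar, scraper and cup; the arm stayed well clear of them.

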